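# Lay the printed parts on their full-size drawings

### The job

The four white printed parts have been cleaned and are due for their shape check: lay each one on the drawing card that shows it full size, so that it lies flat over its own outline and is turned as drawn, the gears with the hub still upward. Set each part down on the card rather than dropping it, and do not shift the flush cutters or the glue bottle.

Things in the scene. Friction and masses are not known exactly. Their poses are not given: they have to be found in the camera images.
- battery_holder_mid (a point): Loose white 3D-printed battery holder: open-topped rectangular box with three parallel bays, 62 mm long (along its x, the way the bays run), 54 mm wide (along its y), 16 mm tall, outer walls 2.4 mm thick, about 35 g. It lies on the tan cutting mat, whose top is 3 mm above the table top. This point is its centre, half-way up (8 mm above its underside). Half a turn about z leaves it the same.
- large_gear_mid (a point): Loose white 3D-printed large spur gear lying on its flat face, hub upward: toothed disc 68 mm across and 12 mm thick, with a round hub 24 mm in diameter standing up in its middle to 26 mm above its underside, about 40 g. It lies on the tan cutting mat, whose top is 3 mm above the table top. This point is on its axis, 13 mm above its underside, z up; how it is turned about z does not matter.
- small_gear_mid (a point): Loose white 3D-printed small spur gear lying on its flat face, hub upward: toothed disc 40 mm across and 12 mm thick, with a round hub 17 mm in diameter standing up in its middle to 26 mm above its underside, about 20 g. It lies on the tan cutting mat, whose top is 3 mm above the table top. This point is on its axis, 13 mm above its underside, z up; how it is turned about z does not matter.
- link_arm_mid (a point): Loose white 3D-printed link arm lying flat: straight bar 14 mm wide (along its y) and 12 mm tall with an equal round eye of 24 mm diameter and 14 mm height at each end, 90 mm long over all (along its x), about 22 g; between the eyes 42 mm of plain bar are free to grip. It lies on the tan cutting mat, whose top is 3 mm above the table top. This point is the middle of the bar, 7 mm above its underside. Half a turn about z leaves it the same.
- card_battery_holder: White drawing card, 120 x 90 mm, 3 mm thick, fixed flat on the cutting mat (its face is 6 mm above the table top), with a thin frame line and centre lines. It carries, printed full size and centred on the card, the outline of the battery holder: a 62 x 54 mm rectangle, 62 mm along the card's x, with three bays along x. Origin: centre of the card's underside, right under the centre of the outline; x runs along the card's 120 mm side, z up.
- card_large_gear: White drawing card, 120 x 90 mm, 3 mm thick, fixed flat on the cutting mat (its face is 6 mm above the table top), with a thin frame line and centre lines. It carries, printed full size and centred on the card, the outline of the large gear: a toothed circle 68 mm across with its hub circle. Origin: centre of the card's underside, right under the centre of the outline; x runs along the card's 120 mm side, z up.
- card_small_gear: White drawing card, 120 x 90 mm, 3 mm thick, fixed flat on the cutting mat (its face is 6 mm above the table top), with a thin frame line and centre lines. It carries, printed full size and centred on the card, the outline of the small gear: a toothed circle 40 mm across with its hub circle. Origin: centre of the card's underside, right under the centre of the outline; x runs along the card's 120 mm side, z up.
- card_link_arm: White drawing card, 120 x 90 mm, 3 mm thick, fixed flat on the cutting mat (its face is 6 mm above the table top), with a thin frame line and centre lines. It carries, printed full size and centred on the card, the outline of the link arm: a 90 mm long bar with two round eyes, along the card's x. Origin: centre of the card's underside, right under the centre of the outline; x runs along the card's 120 mm side, z up.
- flush_cutters: Bystander, loose: flush cutters with two blue grips and dark steel jaws, 130 mm long (x, jaws to +x), 45 mm wide, 14 mm high, lying on the mat between the cards. Origin: on the underside near the middle.
- glue_bottle: Bystander, loose: small white glue bottle with a blue label and a black tip, 27 mm in diameter, 78 mm tall, standing on the mat between the cards. Origin: centre of its underside.

How it is judged:
By the outcome, as a careful person would: the job done as asked, in the order asked, and still so for the second after the job is handed in, with the robot touching nothing.
It also fails if it takes over 93 s, if anything falls off the work surface, if the arm or the gripper's body presses on something with over 40 N, if the wrist force passes 120 N, or if a joint passes its speed limit or range.

### The arm

A 6-joint arm with a two-finger parallel gripper is mounted at the origin on the work surface. World frame = base frame: x ahead of the robot, y to its left, z up, the work surface at z = 0. Lengths are in m, angles in degrees, forces in N, time in s.
With the tool pointing down it reaches from about 0.3 to 0.75 m from the base axis. Payload 8.5 kg.
Tool frame: the origin (TCP) lies on the mounting face of the last link; the fingertips stand 173 mm ahead of it and the grasp point (between the pads) lies 155 mm ahead of it (env.tips_ahead is the distance from the TCP to the fingertips, in m); z points along the fingers, x is the direction in which the jaws open and shut, and the axes are right-handed (so a half turn about z gives the same grasp; the last joint's range is limited). The gripper opens to 85 mm and grips with 20 to 120 N. Pads are 22 mm wide; open, the fingers measure 114 mm over their backs; the gripper's body (76 mm by 85 mm) begins 54 mm behind the grasp point. The pads swing forward as they close: fully open they stand 13 mm farther back than shut.
Start: joints at [-12.336, 21.807, 74.336, -0, 83.858, -12.336], TCP at [0.55, 0, 0.405] pointing down, gripper open.
Joint ranges: [-178.18, 178.18], [-50.72, 133.34], [12.68, 142.11], [-81.47, 261.47], [9.98, 163.14], [-165.26, 165.26]. Speed limits (degrees/s): [136.94, 136.94, 180, 180, 180, 180].

### API

Orientations are given as a 3x3 rotation matrix whose columns are the frame's x, y, z axes.
In Python, from rig import env gives the robot as it stands. The module is installed in compiled form; this text tells all that it offers.
- The arm moves only by the tool step_arm, never from a script. Its argument "increments" is a list of rows, each an object of numbers: "x", "y", "z": the shift along the tool's x, y, z in cm; "wx", "wy", "wz": the turn, a rotation vector about the tool's x, y, z in rad; "gripper": the finger opening in cm, from 0 to 8.54. A call has 1 to 20 rows; each row shifts and turns the commanded pose from where the row before left it, along the tool's axes as they then stand; what a row does not reach is not made up. A row lasts 1/10 s, in which the tool goes at most 50 mm and 8.59 degrees, less where a joint would pass 70% of its speed; a pose out of reach is approached as far as the arm can. A call with a gripper value outside its range is refused whole. The fingers move at their own pace and stop on an object; "newtons" is the grip in N (left out, the last holds). Time passes only in rows, so rows that do not move let the fingers close. It gives the time, the measured TCP pose, the force and the opening at its end, in the units of the state.
- env.observe(): the state, without advancing time (a new reading comes with each control period).
- env.get_image(name): name is "scene" or "side" or "wrist"; returns a dict with "color" (420x560x3 uint8, blue, green, red), "camera_matrix" (3x3 intrinsics, pixels), "rvec" (rotation vector, rad) and "tvec" (3), from world to camera coordinates, as OpenCV has them. Camera axes: x right, y down, z forward; pixel columns grow to the right and rows downward; lengths in m; the calibration is good to about 2 mm. A picture is of the moment at which its call begins. There is no depth.
- env.close_job(): hands the job in, once; it reports no verdict.
The state is a dict: "time_s": time; "q": joint angles; "qvel": joint speeds; "joint_efforts": joint torques, N m; "position": TCP position; "tool_rot": TCP orientation; "ft_force": force on the tool from outside, world axes, zero at the start; "wrist_torque": the same for the moment, N m; "grip_width": finger opening in m.
Only numpy, scipy, OpenCV 4.12 (cv2) and the standard library are available. Lean on these libraries where they do the work, as an engineer would, in place of code of your own. Each camera call takes 0.05 s, during which the arm holds its last target. There are 200 camera calls.

## Working session

There is one attempt and no reset: what is moved stays moved. The work goes in short steps, Python scripts to look and compute and a tool call to move; the robot and the scene stay as the last step left them, time stands still between calls to the robot, and variables do not carry over. Pictures are saved under pics/ and viewed, about 12 in all and at most 16, crops included, and the job is handed in when it is done.

Besides the shell and the picture viewer there is one more tool, called after "Request:" as name([rows], argument=value, ...), one row to a line, values as JSON. step_arm: Moves the arm, as the interface text tells. Its arguments: {"type":"object","properties":{"increments":{"type":"array"},"newtons":{"type":"number"}},"required":["increments"]}

```bash
mkdir -p pics; python3 - <<'E'
from rig import env
import cv2
for n in ("scene","side","wrist"):
    d=env.get_image(n); cv2.imwrite(f"pics/{n}0.png",d["color"])
    R=cv2.Rodrigues(d["rvec"])[0]; print(n,(-R.T@d["tvec"].ravel()).round(3),d["camera_matrix"][0,0].round(1),R[2].round(2))
o=env.observe();print(o["time_s"],o["position"],o["tool_rot"],env.tips_ahead)
E
```

```text
scene [1.7   0.09  0.808] 533.4 [-0.83 -0.06 -0.55]
side [0.177 0.696 0.974] 504.8 [ 0.32 -0.57 -0.76]
wrist [0.551 0.071 0.374] 339.8 [-0.   -0.28 -0.96]
0.15 [5.49965705e-01 1.47358129e-05 4.04254746e-01] [[ 9.99999409e-01  2.02769640e-05 -1.08703002e-03]
 [ 2.05721798e-05 -9.99999963e-01  2.71569707e-04]
 [-1.08702447e-03 -2.71591909e-04 -9.99999372e-01]] 0.1734
```

View pics/scene0.png

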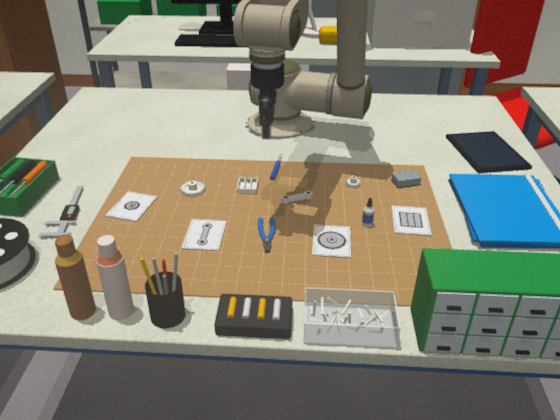

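View pics/wrist0.png

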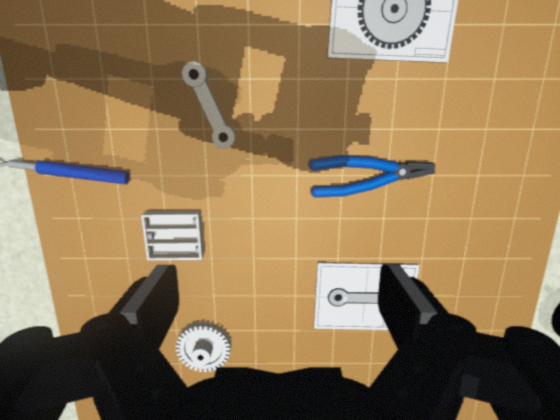

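View pics/side0.png

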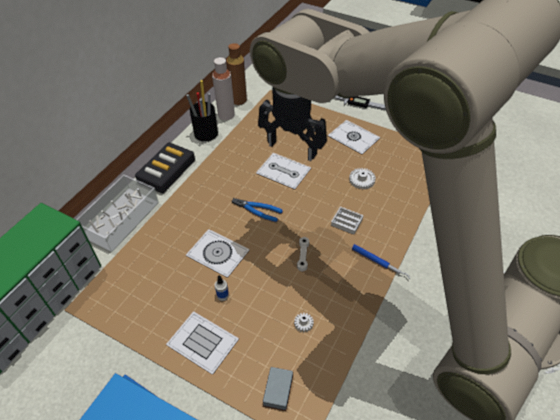

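Scene view: large gear (192,187), holder (247,185), link (297,197), small gear (353,181). The cards are small gear (131,205), link (205,235), large gear (331,240) and holder (410,220). The cutters are at (267,233) and the bottle at (368,213). The wrist view shows image up = +y and right = +x, and the side view agrees.

```bash
cat > h.py <<'E'
import numpy as np, cv2
from rig import env
def ray(d,uv,z):
    R=cv2.Rodrigues(d["rvec"])[0]; c=-R.T@np.ravel(d["tvec"])
    uv=np.atleast_2d(np.float64(uv)); p=np.c_[uv,np.ones(len(uv))]@np.linalg.inv(d["camera_matrix"]).T@R
    return c+p*((z-c[2])/p[:,2:])
def proj(d,P): return cv2.projectPoints(np.float64(P).reshape(-1,1,3),d["rvec"],d["tvec"],d["camera_matrix"],None)[0].reshape(-1,2)
E
python3 - <<'E'
from h import *
S=env.get_image("scene");D=env.get_image("side");W=env.get_image("wrist")
def pr(n,uv,uv2,z): print(n,ray(S,uv,z)[0].round(3),ray(D,uv2,z)[0].round(3))
pr("Lgear",(192,184),(363,174),.029);pr("hold",(247,185),(347,220),.019);pr("link",(297,197),(303,254),.015);pr("Sgear",(353,180),(304,320),.029)
pr("cS",(131,206),(354,136),.006);pr("cLink",(205,235),(284,170),.006);pr("cL",(331,240),(217,252),.006);pr("cH",(410,220),(202,342),.006)
pr("bottle base",(368,223),(221,297),.003);pr("cutters",(267,233),(258,209),.01)
print("wrist link",ray(W,[(194,74),(223,137)],.017).round(3),"hold",ray(W,(173,234),.019).round(3))
E
```

```text
Lgear [ 0.459 -0.217  0.029] [ 0.452 -0.216  0.029]
hold [ 0.439 -0.066  0.019] [ 0.427 -0.061  0.019]
link [0.486 0.075 0.015] [0.476 0.078 0.015]
Sgear [0.41  0.229 0.029] [0.392 0.235 0.029]
cS [ 0.544 -0.369  0.006] [ 0.542 -0.368  0.006]
cLink [ 0.659 -0.148  0.006] [ 0.652 -0.151  0.006]
cL [0.659 0.163 0.006] [0.659 0.164 0.006]
cH [0.562 0.367 0.006] [0.559 0.369 0.006]
bottle base [0.578 0.26  0.003] [0.585 0.26  0.003]
cutters [0.646 0.005 0.01 ] [0.641 0.006 0.01 ]
wrist link [[0.468 0.102 0.017]
 [0.493 0.041 0.017]] hold [[ 0.433 -0.065  0.019]]
```

Request:
step_arm([
  {"y": 2},
  {"y": 4},
  {"y": 4},
  {"y": 4},
  {"y": 4},
  {"y": 4},
  {"y": 4},
  {"y": 4},
  {"y": 2},
  {"y": 1},
  {"y": 0},
  {"y": 0},
])

```text
invalid input at $.increments[0]: expected keys x, y, z, wx, wy, wz, gripper
```

```bash
python3 - <<'E'
from h import *
import pickle
d=env.get_image("wrist");cv2.imwrite("pics/wR.png",d["color"]);pickle.dump(d,open("wR.pkl","wb"))
o=env.observe();print(o["time_s"],o["position"],np.abs(o["qvel"]).max())
E
```

```text
0.35 [5.49980183e-01 3.52109014e-06 4.04582117e-01] 0.062181847763624454
```

Request:
step_arm([
  {"y": -2},
  {"y": -4},
  {"y": -4},
  {"y": -4},
  {"y": -4},
  {"y": -4},
  {"y": -4},
  {"y": -4},
  {"y": -3},
  {"y": 0},
  {"y": 0},
])

```text
invalid input at $.increments[0]: expected keys x, y, z, wx, wy, wz, gripper
```

```bash
python3 - <<'E'
from h import *
import pickle
d=env.get_image("wrist");cv2.imwrite("pics/wM.png",d["color"]);pickle.dump(d,open("wM.pkl","wb"))
o=env.observe();print(o["time_s"],o["position"],np.abs(o["qvel"]).max())
E
```

```text
0.4 [5.49980573e-01 3.21279782e-06 4.04641267e-01] 0.0870147007833766
```

Request:
step_arm([
  {"y": -2},
  {"y": -4},
  {"y": -4},
  {"y": -4},
  {"y": -4},
  {"y": -4},
  {"y": -2},
  {"y": -1},
  {"y": 0},
  {"y": 0},
])

```text
invalid input at $.increments[0]: expected keys x, y, z, wx, wy, wz, gripper
```

```bash
python3 - <<'E'
from h import *
import pickle
d=env.get_image("wrist");cv2.imwrite("pics/wL.png",d["color"]);pickle.dump(d,open("wL.pkl","wb"))
o=env.observe();print(o["time_s"],o["position"],o["tool_rot"].round(4),np.abs(o["qvel"]).max())
a=cv2.imread("pics/wR.png")[:300];b=d["color"][:300];cv2.imwrite("pics/both.png",np.vstack([a,b]))
E
```

```text
0.45 [ 5.49981656e-01 -2.09947000e-06  4.04686521e-01] [[ 1.e+00 -0.e+00 -1.e-04]
 [-0.e+00 -1.e+00  0.e+00]
 [-1.e-04 -0.e+00 -1.e+00]] 0.05515094952734349
```

View pics/both.png

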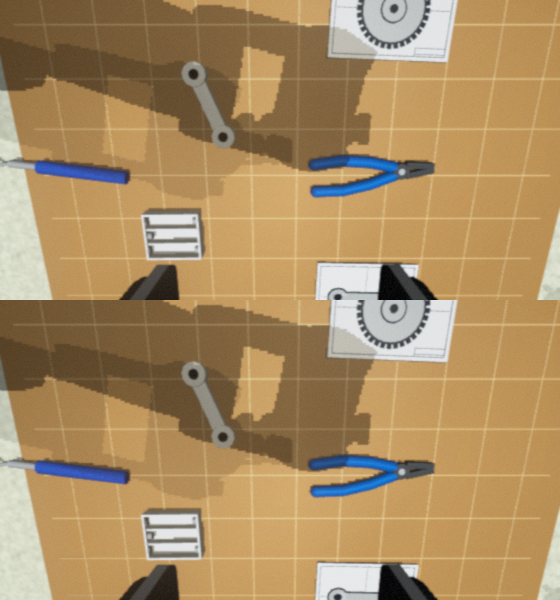

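All seven keys are needed in each row. The arm did not move, so both halves show the same start view. I'll resend with full rows.

Request:
step_arm([
  {"x": 0,"y": 2,"z": 0,"wx": 0,"wy": 0,"wz": 0,"gripper": 8.5},
  {"x": 0,"y": 4,"z": 0,"wx": 0,"wy": 0,"wz": 0,"gripper": 8.5},
  {"x": 0,"y": 4,"z": 0,"wx": 0,"wy": 0,"wz": 0,"gripper": 8.5},
  {"x": 0,"y": 4,"z": 0,"wx": 0,"wy": 0,"wz": 0,"gripper": 8.5},
  {"x": 0,"y": 4,"z": 0,"wx": 0,"wy": 0,"wz": 0,"gripper": 8.5},
  {"x": 0,"y": 4,"z": 0,"wx": 0,"wy": 0,"wz": 0,"gripper": 8.5},
  {"x": 0,"y": 4,"z": 0,"wx": 0,"wy": 0,"wz": 0,"gripper": 8.5},
  {"x": 0,"y": 4,"z": 0,"wx": 0,"wy": 0,"wz": 0,"gripper": 8.5},
  {"x": 0,"y": 3,"z": 0,"wx": 0,"wy": 0,"wz": 0,"gripper": 8.5},
  {"x": 0,"y": 0,"z": 0,"wx": 0,"wy": 0,"wz": 0,"gripper": 8.5},
  {"x": 0,"y": 0,"z": 0,"wx": 0,"wy": 0,"wz": 0,"gripper": 8.5},
])

```text
time_s: 1.55
position: [0.5499, -0.3303, 0.4043]
tool_rot: [[1.0, -0.001, -0.0], [-0.001, -1.0, 0.001], [-0.0, -0.001, -1.0]]
ft_force: [0.6, 1.7, -0.1]
grip_width: 0.0848
```

```bash
cat > snap.py <<'E'
import sys,pickle
from h import *
n=sys.argv[1]
d=env.get_image("wrist");cv2.imwrite(f"pics/{n}.png",d["color"]);pickle.dump(d,open(n+".pkl","wb"))
o=env.observe();print(o["time_s"],o["position"].round(4),o["tool_rot"].round(4).tolist(),np.abs(o["qvel"]).max().round(2))
E
python3 snap.py wR
```

```text
1.6 [ 0.55   -0.3295  0.4046] [[1.0, 0.0002, -0.0002], [0.0002, -1.0, 0.0005], [-0.0002, -0.0005, -1.0]] 0.95
```

Request:
step_arm([
  {"x": 0,"y": -2,"z": 0,"wx": 0,"wy": 0,"wz": 0,"gripper": 8.5},
  {"x": 0,"y": -4.5,"z": 0,"wx": 0,"wy": 0,"wz": 0,"gripper": 8.5},
  {"x": 0,"y": -4.5,"z": 0,"wx": 0,"wy": 0,"wz": 0,"gripper": 8.5},
  {"x": 0,"y": -4.5,"z": 0,"wx": 0,"wy": 0,"wz": 0,"gripper": 8.5},
  {"x": 0,"y": -4.5,"z": 0,"wx": 0,"wy": 0,"wz": 0,"gripper": 8.5},
  {"x": 0,"y": -4.5,"z": 0,"wx": 0,"wy": 0,"wz": 0,"gripper": 8.5},
  {"x": 0,"y": -4.5,"z": 0,"wx": 0,"wy": 0,"wz": 0,"gripper": 8.5},
  {"x": 0,"y": -4.5,"z": 0,"wx": 0,"wy": 0,"wz": 0,"gripper": 8.5},
  {"x": 0,"y": -4.5,"z": 0,"wx": 0,"wy": 0,"wz": 0,"gripper": 8.5},
  {"x": 0,"y": -4.5,"z": 0,"wx": 0,"wy": 0,"wz": 0,"gripper": 8.5},
  {"x": 0,"y": -4.5,"z": 0,"wx": 0,"wy": 0,"wz": 0,"gripper": 8.5},
  {"x": 0,"y": -4.5,"z": 0,"wx": 0,"wy": 0,"wz": 0,"gripper": 8.5},
  {"x": 0,"y": -3.5,"z": 0,"wx": 0,"wy": 0,"wz": 0,"gripper": 8.5},
  {"x": 0,"y": 0,"z": 0,"wx": 0,"wy": 0,"wz": 0,"gripper": 8.5},
  {"x": 0,"y": 0,"z": 0,"wx": 0,"wy": 0,"wz": 0,"gripper": 8.5},
])

```text
time_s: 3.1
position: [0.549, 0.2213, 0.4049]
tool_rot: [[1.0, 0.003, 0.0], [0.003, -1.0, -0.0], [0.0, 0.0, -1.0]]
ft_force: [0.2, -0.9, -0.1]
grip_width: 0.0852
```

```bash
python3 snap.py wL; python3 -c "
import cv2,numpy as np
cv2.imwrite('pics/both1.png',np.vstack([cv2.imread('pics/wR.png')[:300],cv2.imread('pics/wL.png')[:300]]))"
```

```text
3.15 [0.5493 0.2203 0.4049] [[1.0, 0.0012, 0.0001], [0.0012, -1.0, -0.0002], [0.0001, 0.0002, -1.0]] 1.56
```

View pics/both1.png

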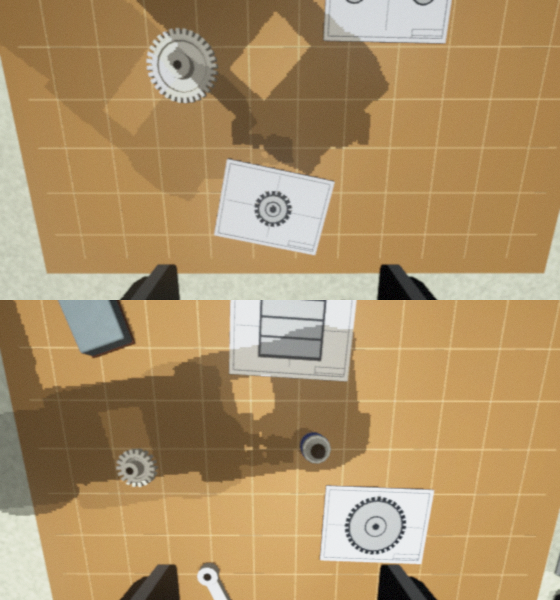

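Top half (from y=-0.33): large gear at (181,65), small-gear card at (274,208), turned about -12° in the image, and the edge of the link card at the top. Bottom half (from y=+0.22): small gear (135,168), bottle (315,148), large-gear card (377,225), holder card cut off at the top, link end (208,277).

```bash
cat > meas.py <<'E'
from h import *
import pickle
def blob(d,uv,sat=75):
    hsv=cv2.cvtColor(d["color"],cv2.COLOR_BGR2HSV); m=((hsv[...,1]<sat)&(hsv[...,2]>45)).astype(np.uint8)*255
    m=cv2.morphologyEx(m,cv2.MORPH_CLOSE,np.ones((5,5)))
    c=[k for k in cv2.findContours(m,cv2.RETR_EXTERNAL,cv2.CHAIN_APPROX_NONE)[0] if cv2.pointPolygonTest(k,(float(uv[0]),float(uv[1])),True)>-6]
    return max(c,key=cv2.contourArea)[:,0]
def rect(d,uv,z,sat=75):
    p=ray(d,blob(d,uv,sat),z)[:,:2]; c,s,a=cv2.minAreaRect((p*1000).astype(np.float32))
    if s[0]<s[1]: s=s[::-1]; a+=90
    return np.round(c,1),np.round(s,1),round((a+90)%180-90,1)
def circ(d,uv,z,sat=75):
    c,r=cv2.minEnclosingCircle((ray(d,blob(d,uv,sat),z)[:,:2]*1000).astype(np.float32)); return np.round(c,1),round(2*r,1)
E
python3 - <<'E'
from meas import *
R,L,M=[pickle.load(open(f"w{k}.pkl","rb")) for k in "RLM"]
for s in (60,75,90):
    print(s,"cS",rect(R,(240,200),.006,s),"cL",rect(L,(335,240),.006,s))
    print(" Lg",circ(R,(181,65),.010,s),"Sg",circ(L,(135,168),.010,s))
    print(" Lg0",circ(R,(181,65),.015,s),"Sg0",circ(L,(135,168),.015,s))
    print(" link",rect(M,(210,105),.013,s),"hold",rect(M,(173,234),.014,s),"link L eye")
print("bore Lg",ray(R,(177.5,64.5),.029),"Sg",ray(L,(129.5,170),.029), "print L",ray(L,(376,226),.006),"S",ray(R,(273,208.5),.006))
E
python3 -c "
import cv2,numpy as np
a=cv2.imread('pics/wR.png')[20:110,130:230];b=cv2.imread('pics/wL.png')[130:220,90:190];c=cv2.imread('pics/wM.png')[50:150,170:250];e=cv2.imread('pics/wM.png')[190:280,130:230]
f=lambda i:cv2.resize(i,(390,290),interpolation=cv2.INTER_CUBIC)
cv2.imwrite('pics/crops.png',np.vstack([np.hstack([f(a),f(b)]),np.hstack([f(c),f(e)])]))"
```

```text
60 cS (array([ 544. , -368.8]), array([121.1,  91.2]), -12.1) cL (array([673.9, 120.8]), array([172.6, 150.2]), 87.8)
 Lg (array([ 454.5, -219.9]), 70.8) Sg (array([396.2, 229.6]), 44.1)
 Lg0 (array([ 455.8, -220.5]), 69.8) Sg0 (array([398.3, 230.5]), 43.4)
 link (array([480. ,  72.6]), array([89.1, 24.4]), -66.4) hold (array([430.4, -68.5]), array([66.6, 58.1]), -0.0) link L eye
75 cS (array([ 543.9, -368.8]), array([121.8,  91.8]), -12.3) cL (array([673.7, 120.8]), array([172.9, 150.4]), 88.0)
 Lg (array([ 454.4, -220. ]), 71.3) Sg (array([396.1, 229.2]), 44.6)
 Lg0 (array([ 455.7, -220.5]), 70.4) Sg0 (array([398.2, 230. ]), 43.9)
 link (array([479.8,  72.4]), array([90. , 25.3]), -66.9) hold (array([430.6, -68.6]), array([67.4, 60. ]), 1.2) link L eye
90 cS (array([ 543.9, -368.9]), array([122.3,  92.7]), -12.2) cL (array([673.6, 120.9]), array([173.1, 150.8]), 87.9)
 Lg (array([ 454.4, -220.2]), 71.7) Sg (array([396.4, 229.2]), 46.1)
 Lg0 (array([ 455.8, -220.7]), 70.7) Sg0 (array([398.5, 230.1]), 45.5)
 link (array([480. ,  72.5]), array([90.8, 26.2]), -66.5) hold (array([ 416.2, -111.3]), array([167.4,  78.2]), 72.3) link L eye
bore Lg [[ 0.45570907 -0.22040543  0.029     ]] Sg [[0.39698113 0.22994102 0.029     ]] print L [[0.66229159 0.16139195 0.006     ]] S [[ 0.54447757 -0.36895062  0.006     ]]
```

View pics/crops.png

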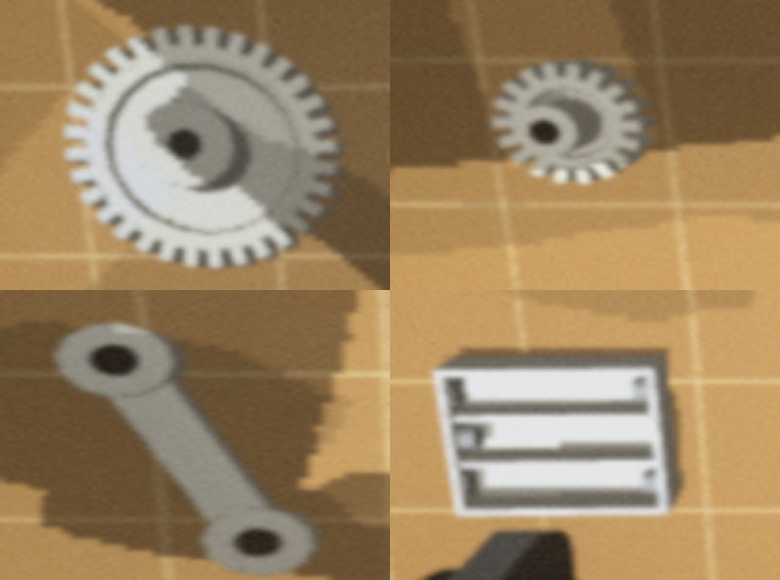

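Crops: the large-gear bore and the small-gear bore are clear, the link eyes are at both ends of the bar, and the holder has its bays along image x. The gears and the small-gear card agree within about 1 mm. I'll pick the small gear first.

Request:
step_arm([
  {"x": -3,"y": 0,"z": 2.5,"wx": 0,"wy": 0,"wz": 0,"gripper": 4.5},
  {"x": -3,"y": 0,"z": 3.5,"wx": 0,"wy": 0,"wz": 0,"gripper": 4.5},
  {"x": -3,"y": 0,"z": 3.5,"wx": 0,"wy": 0,"wz": 0,"gripper": 4.5},
  {"x": -3,"y": -0.5,"z": 3.5,"wx": 0,"wy": 0,"wz": 0,"gripper": 4.5},
  {"x": -3,"y": -0.5,"z": 3,"wx": 0,"wy": 0,"wz": 0,"gripper": 4.5},
  {"x": -0.2,"y": 0,"z": 1,"wx": 0,"wy": 0,"wz": 0,"gripper": 4.5},
  {"x": 0,"y": 0,"z": 0,"wx": 0,"wy": 0,"wz": 0,"gripper": 4.5},
  {"x": 0,"y": 0,"z": 0,"wx": 0,"wy": 0,"wz": 0,"gripper": 4.5},
  {"x": 0,"y": 0,"z": 0,"wx": 0,"wy": 0,"wz": 0,"gripper": 4.5},
])

```text
time_s: 4.05
position: [0.3988, 0.2297, 0.2357]
tool_rot: [[1.0, -0.001, 0.002], [-0.001, -1.0, 0.001], [0.002, -0.001, -1.0]]
ft_force: [0.2, -1.0, 0.0]
grip_width: 0.0448
```

```bash
python3 snap.py g1; python3 - <<'E'
from h import *
print(env.tips_ahead)
S=env.get_image("scene")["color"];D=env.get_image("side")["color"]
W=cv2.imread("pics/g1.png")
f=lambda i:cv2.resize(i,(400,300),interpolation=cv2.INTER_CUBIC)
cv2.imwrite("pics/c1.png",np.vstack([f(W),f(D[260:365,230:370])]))
E
```

```text
4.1 [0.3987 0.2297 0.2355] [[1.0, -0.0008, 0.0021], [-0.0008, -1.0, 0.0005], [0.0021, -0.0005, -1.0]] 0.4
0.1734
```

View pics/c1.png

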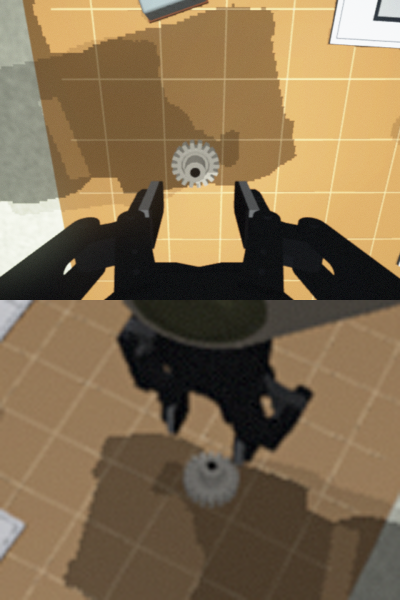

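The gear bore is at about (195,172) in the half-size view, right between the fingers. I'll check it by ray.

```bash
python3 - <<'E'
from meas import *
d=pickle.load(open("g1.pkl","rb")); g=cv2.cvtColor(d["color"],cv2.COLOR_BGR2GRAY)
r=g[225:255,258:288];ys,xs=np.where(r<70);uv=(xs.mean()+258,ys.mean()+225);print(uv,len(xs),ray(d,uv,.029),ray(d,uv,.027))
print(circ(d,(273,228),.012))
E
```

```text
(np.float64(272.8595041322314), np.float64(241.1818181818182)) 121 [[0.39706537 0.22900419 0.029     ]] [[0.39703451 0.22819366 0.027     ]]
(array([396.9, 229.5]), 43.6)
```

Request:
step_arm([
  {"x": -0.2,"y": 0,"z": 2,"wx": 0,"wy": 0,"wz": 0,"gripper": 4.5},
  {"x": 0,"y": 0.05,"z": 2,"wx": 0,"wy": 0,"wz": 0,"gripper": 4.5},
  {"x": 0,"y": 0,"z": 0.5,"wx": 0,"wy": 0,"wz": 0,"gripper": 4.5},
  {"x": 0,"y": 0,"z": 0,"wx": 0,"wy": 0,"wz": 0,"gripper": 4},
  {"x": 0,"y": 0,"z": 0,"wx": 0,"wy": 0,"wz": 0,"gripper": 2.5},
  {"x": 0,"y": 0,"z": 0,"wx": 0,"wy": 0,"wz": 0,"gripper": 1},
  {"x": 0,"y": 0,"z": 0,"wx": 0,"wy": 0,"wz": 0,"gripper": 1},
  {"x": 0,"y": 0,"z": 0,"wx": 0,"wy": 0,"wz": 0,"gripper": 1},
  {"x": 0,"y": 0,"z": 0,"wx": 0,"wy": 0,"wz": 0,"gripper": 1},
], newtons=35)

```text
time_s: 5.1
position: [0.3962, 0.2296, 0.1906]
tool_rot: [[1.0, 0.0, 0.002], [0.0, -1.0, 0.0], [0.002, -0.0, -1.0]]
ft_force: [-0.8, -0.4, 7.2]
grip_width: 0.0148
```

Request:
step_arm([
  {"x": 0,"y": 0,"z": -0.3,"wx": 0,"wy": 0,"wz": 0,"gripper": 1},
  {"x": 0,"y": 0,"z": -1,"wx": 0,"wy": 0,"wz": 0,"gripper": 1},
  {"x": 0,"y": 0,"z": -2,"wx": 0,"wy": 0,"wz": 0,"gripper": 1},
  {"x": 0,"y": 0,"z": -2,"wx": 0,"wy": 0,"wz": 0,"gripper": 1},
  {"x": 0,"y": 0,"z": 0,"wx": 0,"wy": 0,"wz": 0,"gripper": 1},
])

```text
time_s: 5.6
position: [0.3963, 0.2297, 0.2452]
tool_rot: [[1.0, 0.0, 0.005], [0.0, -1.0, 0.001], [0.005, -0.001, -1.0]]
ft_force: [-0.0, -0.2, 0.1]
grip_width: 0.015
```

```bash
python3 snap.py g2; python3 - <<'E'
from h import *
o=env.observe();print(o["ft_force"],o["grip_width"])
D=env.get_image("side")["color"]
W=cv2.imread("pics/g2.png")
f=lambda i:cv2.resize(i,(400,300),interpolation=cv2.INTER_CUBIC)
cv2.imwrite("pics/c2.png",np.vstack([f(W[130:360,130:430]),f(D[255:345,240:360])]))
E
```

```text
5.65 [0.396  0.2295 0.2439] [[1.0, 0.0001, 0.0027], [0.0001, -1.0, 0.0008], [0.0027, -0.0008, -1.0]] 2.01
[-0.16250608 -0.62514077 -0.53855574] 0.014862843509666431
```

View pics/c2.png

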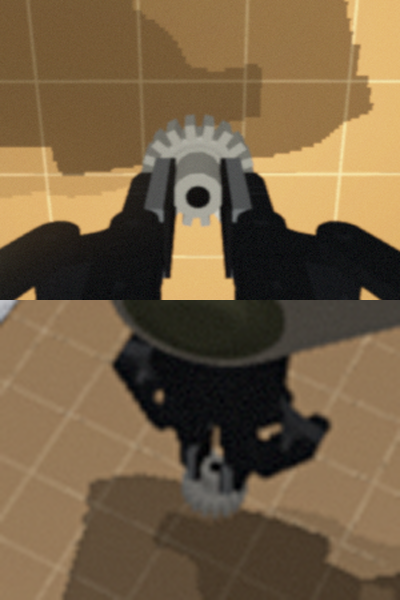

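Held upright: the hub is centred between the pads and there is no tilt. Carrying it to its card.

Request:
step_arm([
  {"x": 0,"y": 2,"z": 0,"wx": 0,"wy": 0,"wz": 0,"gripper": 1},
  {"x": 1.1,"y": 4.3,"z": 0,"wx": 0,"wy": 0,"wz": 0,"gripper": 1},
  {"x": 1.1,"y": 4.3,"z": 0,"wx": 0,"wy": 0,"wz": 0,"gripper": 1},
  {"x": 1.1,"y": 4.3,"z": 0,"wx": 0,"wy": 0,"wz": 0,"gripper": 1},
  {"x": 1.1,"y": 4.3,"z": 0,"wx": 0,"wy": 0,"wz": 0,"gripper": 1},
  {"x": 1.1,"y": 4.3,"z": 0,"wx": 0,"wy": 0,"wz": 0,"gripper": 1},
  {"x": 1.1,"y": 4.3,"z": 0,"wx": 0,"wy": 0,"wz": 0,"gripper": 1},
  {"x": 1.1,"y": 4.3,"z": 0,"wx": 0,"wy": 0,"wz": 0,"gripper": 1},
  {"x": 1.1,"y": 4.3,"z": 0,"wx": 0,"wy": 0,"wz": 0,"gripper": 1},
  {"x": 1.1,"y": 4.3,"z": 0,"wx": 0,"wy": 0,"wz": 0,"gripper": 1},
  {"x": 1.1,"y": 4.3,"z": 0,"wx": 0,"wy": 0,"wz": 0,"gripper": 1},
  {"x": 1.1,"y": 4.3,"z": 0,"wx": 0,"wy": 0,"wz": 0,"gripper": 1},
  {"x": 1.1,"y": 4.3,"z": 0,"wx": 0,"wy": 0,"wz": 0,"gripper": 1},
  {"x": 1.1,"y": 4.3,"z": 0,"wx": 0,"wy": 0,"wz": 0,"gripper": 1},
  {"x": 0.5,"y": 1.95,"z": 0,"wx": 0,"wy": 0,"wz": 0,"gripper": 1},
  {"x": 0,"y": 0,"z": 0,"wx": 0,"wy": 0,"wz": 0,"gripper": 1},
  {"x": 0,"y": 0,"z": 0,"wx": 0,"wy": 0,"wz": 0,"gripper": 1},
  {"x": 0,"y": 0,"z": 0,"wx": 0,"wy": 0,"wz": 0,"gripper": 1},
])

```text
time_s: 7.5
position: [0.5439, -0.3678, 0.2421]
tool_rot: [[1.0, 0.001, -0.001], [0.001, -1.0, 0.001], [-0.001, -0.001, -1.0]]
ft_force: [0.1, 1.1, -1.0]
grip_width: 0.0155
```

```bash
python3 snap.py p1; python3 - <<'E'
from meas import *
d=pickle.load(open("p1.pkl","rb"));o=env.observe();print(o["tool_rot"].round(4).tolist())
print(proj(d,[.544,-.3689,.006]))
E
```

```text
7.55 [ 0.544  -0.3678  0.2425] [[1.0, 0.0012, -0.0008], [0.0012, -1.0, 0.0009], [-0.0008, -0.0009, -1.0]] 0.5
[[1.0, 0.0012, -0.0008], [0.0012, -1.0, 0.0009], [-0.0008, -0.0009, -1.0]]
[[277.60705825 224.64922619]]
```

Request:
step_arm([
  {"x": 0,"y": 0.1,"z": 2,"wx": 0,"wy": 0,"wz": 0,"gripper": 1},
  {"x": 0,"y": 0,"z": 2,"wx": 0,"wy": 0,"wz": 0,"gripper": 1},
  {"x": 0,"y": 0,"z": 0.5,"wx": 0,"wy": 0,"wz": 0,"gripper": 1},
  {"x": 0,"y": 0,"z": 0.2,"wx": 0,"wy": 0,"wz": 0,"gripper": 1},
  {"x": 0,"y": 0,"z": 0.1,"wx": 0,"wy": 0,"wz": 0,"gripper": 1},
  {"x": 0,"y": 0,"z": 0,"wx": 0,"wy": 0,"wz": 0,"gripper": 1},
  {"x": 0,"y": 0,"z": 0,"wx": 0,"wy": 0,"wz": 0,"gripper": 1},
])

```text
time_s: 8.25
position: [0.5441, -0.37, 0.1955]
tool_rot: [[1.0, 0.0, 0.001], [0.0, -1.0, -0.001], [0.001, 0.001, -1.0]]
ft_force: [0.4, 0.1, 0.1]
grip_width: 0.0146
```

Request:
step_arm([
  {"x": 0,"y": -0.1,"z": 0.1,"wx": 0,"wy": 0,"wz": 0,"gripper": 1},
  {"x": 0,"y": 0,"z": 0,"wx": 0,"wy": 0,"wz": 0,"gripper": 1},
  {"x": 0,"y": 0,"z": 0,"wx": 0,"wy": 0,"wz": 0,"gripper": 1},
])

```text
time_s: 8.55
position: [0.544, -0.369, 0.1938]
tool_rot: [[1.0, 0.0, 0.0], [0.0, -1.0, -0.0], [0.0, 0.0, -1.0]]
ft_force: [0.5, 0.7, -0.4]
grip_width: 0.0152
```

```bash
python3 - <<'E'
from h import *
import time
for i in range(4):
    o=env.observe();print(o["time_s"],o["position"].round(4),o["ft_force"].round(1));env.get_image("side")
E
```

```text
8.55 [ 0.544  -0.369   0.1938] [ 0.5  0.7 -0.4]
8.6 [ 0.544  -0.369   0.1938] [-0.1 -0.1  1. ]
8.65 [ 0.544  -0.369   0.1938] [-0.  -0.4 -0.4]
8.7 [ 0.544  -0.369   0.1937] [-0.8 -0.4 -0.1]
```

Request:
step_arm([
  {"x": 0,"y": 0,"z": 0.1,"wx": 0,"wy": 0,"wz": 0,"gripper": 1},
  {"x": 0,"y": 0,"z": 0,"wx": 0,"wy": 0,"wz": 0,"gripper": 1},
  {"x": 0,"y": 0,"z": 0,"wx": 0,"wy": 0,"wz": 0,"gripper": 1},
])

```text
time_s: 9.05
position: [0.544, -0.369, 0.1937]
tool_rot: [[1.0, 0.0, 0.0], [0.0, -1.0, -0.001], [0.0, 0.001, -1.0]]
ft_force: [-2.1, 0.5, 6.6]
grip_width: 0.0149
```

Request:
step_arm([
  {"x": 0,"y": 0,"z": 0,"wx": 0,"wy": 0,"wz": 0,"gripper": 2},
  {"x": 0,"y": 0,"z": 0,"wx": 0,"wy": 0,"wz": 0,"gripper": 3},
  {"x": 0,"y": 0,"z": 0,"wx": 0,"wy": 0,"wz": 0,"gripper": 4.5},
  {"x": 0,"y": 0,"z": -0.5,"wx": 0,"wy": 0,"wz": 0,"gripper": 4.5},
  {"x": 0,"y": 0,"z": -2,"wx": 0,"wy": 0,"wz": 0,"gripper": 4.5},
  {"x": 0,"y": 0,"z": -4,"wx": 0,"wy": 0,"wz": 0,"gripper": 4.5},
  {"x": 0,"y": 0,"z": -2,"wx": 0,"wy": 0,"wz": 0,"gripper": 4.5},
  {"x": 0,"y": 0,"z": 0,"wx": 0,"wy": 0,"wz": 0,"gripper": 4.5},
  {"x": 0,"y": 0,"z": 0,"wx": 0,"wy": 0,"wz": 0,"gripper": 4.5},
])

```text
time_s: 9.95
position: [0.5438, -0.3689, 0.2775]
tool_rot: [[1.0, -0.0, -0.0], [-0.0, -1.0, 0.0], [-0.0, -0.0, -1.0]]
ft_force: [-0.8, -1.3, -0.8]
grip_width: 0.0448
```

```bash
python3 snap.py q1; python3 - <<'E'
from meas import *
d=pickle.load(open("q1.pkl","rb"));print(proj(d,[[.544,-.3689,.006],[.544,-.3689,.032]]), rect(d,(345,225),.006))
g=d["color"];cv2.imwrite("pics/q1c.png",cv2.resize(g[130:310,150:410],(650,450),interpolation=cv2.INTER_CUBIC))
E
```

```text
10.0 [ 0.5438 -0.3688  0.2767] [[1.0, 0.0, -0.0014], [0.0, -1.0, 0.0013], [-0.0014, -0.0013, -1.0]] 0.72
[[277.45358675 207.11837308]
 [277.35829479 218.10813691]] (array([ 542.8, -381.9]), array([138.5, 138.1]), -0.5)
```

View pics/q1c.png

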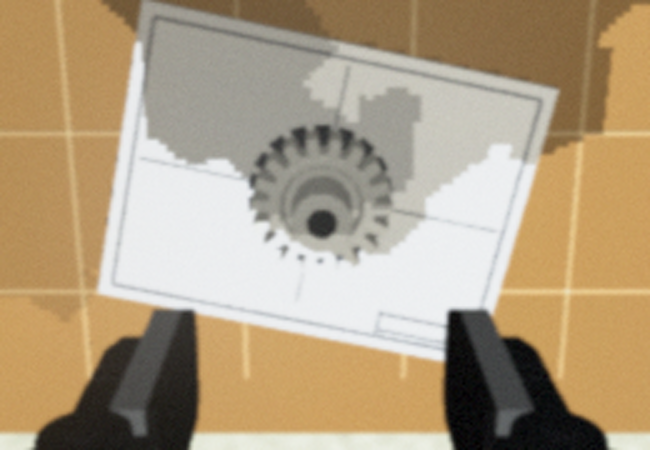

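Bore at (279,219) in the full frame. The card's centre lines cross at (278.3,207.8), against a predicted (277.5,207.1), so the gear sits on its outline within about 0.5 mm. Next is the large gear.

Request:
step_arm([
  {"x": -2.2,"y": -3.7,"z": 0.5,"wx": 0,"wy": 0,"wz": 0,"gripper": 5},
  {"x": -2.2,"y": -3.7,"z": 1,"wx": 0,"wy": 0,"wz": 0,"gripper": 5},
  {"x": -2.2,"y": -3.7,"z": 1,"wx": 0,"wy": 0,"wz": 0,"gripper": 5},
  {"x": -2.2,"y": -3.7,"z": 1,"wx": 0,"wy": 0,"wz": 0,"gripper": 5},
  {"x": 0,"y": 0,"z": 0,"wx": 0,"wy": 0,"wz": 0,"gripper": 5},
  {"x": 0,"y": 0,"z": 0,"wx": 0,"wy": 0,"wz": 0,"gripper": 5},
])

```text
time_s: 10.6
position: [0.4559, -0.2206, 0.242]
tool_rot: [[1.0, 0.001, -0.001], [0.001, -1.0, 0.001], [-0.001, -0.001, -1.0]]
ft_force: [0.3, 0.8, 0.6]
grip_width: 0.05
```

```bash
python3 snap.py g3; cat > bore.py <<'E'
import sys
from meas import *
d=pickle.load(open(sys.argv[1]+".pkl","rb"));P=[float(v) for v in sys.argv[2:5]]
u,v=proj(d,P)[0].astype(int); g=cv2.cvtColor(d["color"],cv2.COLOR_BGR2GRAY);k=16
ys,xs=np.where(g[v-k:v+k,u-k:u+k]<70);uv=(xs.mean()+u-k,ys.mean()+v-k);print(uv,len(xs),xs.min(),xs.max(),ys.min(),ys.max(),ray(d,uv,P[2]).round(4))
E
python3 bore.py g3 .4556 -.2205 .029
python3 -c "
from meas import *
d=pickle.load(open('g3.pkl','rb'));print(circ(d,proj(d,[.4556,-.2205,.015])[0]+[20,0],.012))"
```

```text
10.65 [ 0.4564 -0.2215  0.2424] [[1.0, 0.0001, -0.0], [0.0001, -1.0, -0.0001], [-0.0, 0.0001, -1.0]] 1.76
(np.float64(276.5135135135135), np.float64(236.45045045045046)) 111 11 22 12 23 [[ 0.4554 -0.2209  0.029 ]]
(array([ 455.8, -221.5]), 72.7)
```

Request:
step_arm([
  {"x": -0.05,"y": 0,"z": 2,"wx": 0,"wy": 0,"wz": 0,"gripper": 5},
  {"x": 0,"y": -0.05,"z": 2,"wx": 0,"wy": 0,"wz": 0,"gripper": 5},
  {"x": 0,"y": 0,"z": 1.1,"wx": 0,"wy": 0,"wz": 0,"gripper": 5},
  {"x": 0,"y": 0,"z": 0,"wx": 0,"wy": 0,"wz": 0,"gripper": 4},
  {"x": 0,"y": 0,"z": 0,"wx": 0,"wy": 0,"wz": 0,"gripper": 3},
  {"x": 0,"y": 0,"z": 0,"wx": 0,"wy": 0,"wz": 0,"gripper": 1.5},
  {"x": 0,"y": 0,"z": 0,"wx": 0,"wy": 0,"wz": 0,"gripper": 1.5},
  {"x": 0,"y": 0,"z": 0,"wx": 0,"wy": 0,"wz": 0,"gripper": 1.5},
  {"x": 0,"y": 0,"z": 0,"wx": 0,"wy": 0,"wz": 0,"gripper": 1.5},
], newtons=40)

```text
time_s: 11.55
position: [0.4557, -0.2208, 0.1925]
tool_rot: [[1.0, 0.0, 0.002], [0.0, -1.0, -0.002], [0.002, 0.002, -1.0]]
ft_force: [0.3, -1.8, 5.8]
grip_width: 0.0219
```

Request:
step_arm([
  {"x": 0,"y": 0,"z": -1.5,"wx": 0,"wy": 0,"wz": 0,"gripper": 1.5},
  {"x": 0,"y": 0,"z": -4,"wx": 0,"wy": 0,"wz": 0,"gripper": 1.5},
  {"x": 1,"y": -1.6,"z": -3,"wx": 0,"wy": 0,"wz": 0,"gripper": 1.5},
  {"x": 2.5,"y": -3.6,"z": 0,"wx": 0,"wy": 0,"wz": 0,"gripper": 1.5},
  {"x": 2.5,"y": -3.6,"z": 0,"wx": 0,"wy": 0,"wz": 0,"gripper": 1.5},
  {"x": 2.5,"y": -3.6,"z": 0,"wx": 0,"wy": 0,"wz": 0,"gripper": 1.5},
  {"x": 2.5,"y": -3.6,"z": 0,"wx": 0,"wy": 0,"wz": 0,"gripper": 1.5},
  {"x": 2.5,"y": -3.6,"z": 0,"wx": 0,"wy": 0,"wz": 0,"gripper": 1.5},
  {"x": 2.5,"y": -3.6,"z": 0,"wx": 0,"wy": 0,"wz": 0,"gripper": 1.5},
  {"x": 2.5,"y": -3.6,"z": 0,"wx": 0,"wy": 0,"wz": 0,"gripper": 1.5},
  {"x": 1.9,"y": -3.6,"z": 0,"wx": 0,"wy": 0,"wz": 0,"gripper": 1.5},
  {"x": 0,"y": 0,"z": 0,"wx": 0,"wy": 0,"wz": 0,"gripper": 1.5},
  {"x": 0,"y": 0,"z": 0,"wx": 0,"wy": 0,"wz": 0,"gripper": 1.5},
])

```text
time_s: 12.85
position: [0.6593, 0.0843, 0.2761]
tool_rot: [[1.0, 0.002, -0.001], [0.002, -1.0, -0.0], [-0.001, 0.0, -1.0]]
ft_force: [0.0, 0.8, -0.8]
grip_width: 0.0215
```

```bash
python3 snap.py p2; python3 - <<'E'
from meas import *
d=pickle.load(open("p2.pkl","rb"));uv=proj(d,[[.6615,.162,.006],[.62,.19,.006]]);print(uv)
for s in (60,75): print(rect(d,uv[1],.006,s))
E
```

```text
12.9 [0.6592 0.0833 0.2763] [[1.0, 0.0002, -0.0012], [0.0002, -1.0, -0.0002], [-0.0012, 0.0002, -1.0]] 1.28
[[280.9643217   96.45077357]
 [217.06742243  50.97622295]]
(array([661.2, 161.7]), array([120.8,  90.7]), -2.2)
(array([661.1, 162.8]), array([121.3,  93.4]), -2.0)
```

View pics/p2.png

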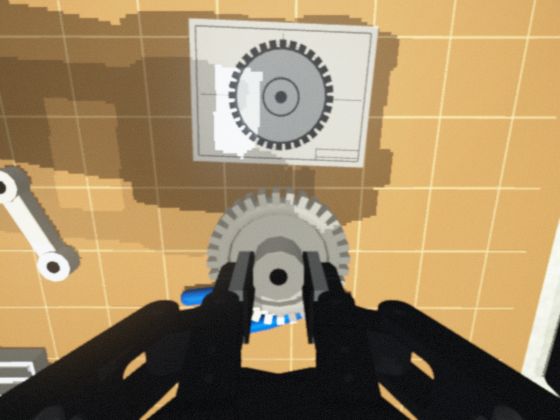

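Print centre at (281,97), giving (0.661,0.162), the same as the card rectangle. The gear is held level. The link eyes are at (5,186) and (55,266).

Request:
step_arm([
  {"x": 0.2,"y": -3,"z": 0.5,"wx": 0,"wy": 0,"wz": 0,"gripper": 1.5},
  {"x": 0,"y": -3,"z": 2,"wx": 0,"wy": 0,"wz": 0,"gripper": 1.5},
  {"x": 0,"y": -1.8,"z": 2,"wx": 0,"wy": 0,"wz": 0,"gripper": 1.5},
  {"x": 0,"y": 0,"z": 2,"wx": 0,"wy": 0,"wz": 0,"gripper": 1.5},
  {"x": 0,"y": 0,"z": 1,"wx": 0,"wy": 0,"wz": 0,"gripper": 1.5},
  {"x": 0,"y": 0,"z": 0,"wx": 0,"wy": 0,"wz": 0,"gripper": 1.5},
  {"x": 0,"y": 0,"z": 0,"wx": 0,"wy": 0,"wz": 0,"gripper": 1.5},
  {"x": 0,"y": 0,"z": 0,"wx": 0,"wy": 0,"wz": 0,"gripper": 1.5},
])

```text
time_s: 13.7
position: [0.6618, 0.1608, 0.203]
tool_rot: [[1.0, -0.001, 0.002], [-0.001, -1.0, 0.0], [0.002, -0.0, -1.0]]
ft_force: [0.2, 0.4, -0.0]
grip_width: 0.022
```

Request:
step_arm([
  {"x": -0.03,"y": -0.08,"z": 0.4,"wx": 0,"wy": 0,"wz": 0,"gripper": 1.5},
  {"x": 0,"y": 0,"z": 0.2,"wx": 0,"wy": 0,"wz": 0,"gripper": 1.5},
  {"x": 0,"y": 0,"z": 0.1,"wx": 0,"wy": 0,"wz": 0,"gripper": 1.5},
  {"x": 0,"y": 0,"z": 0,"wx": 0,"wy": 0,"wz": 0,"gripper": 1.5},
  {"x": 0,"y": 0,"z": 0,"wx": 0,"wy": 0,"wz": 0,"gripper": 1.5},
])

```text
time_s: 14.2
position: [0.6611, 0.1623, 0.1956]
tool_rot: [[1.0, 0.0, 0.0], [0.0, -1.0, -0.0], [0.0, 0.0, -1.0]]
ft_force: [-1.4, -0.4, 4.8]
grip_width: 0.022
```

Request:
step_arm([
  {"x": 0,"y": 0,"z": 0,"wx": 0,"wy": 0,"wz": 0,"gripper": 2.6},
  {"x": 0,"y": 0,"z": 0,"wx": 0,"wy": 0,"wz": 0,"gripper": 3.5},
  {"x": 0,"y": 0,"z": 0,"wx": 0,"wy": 0,"wz": 0,"gripper": 4.5},
  {"x": 0,"y": 0,"z": -0.5,"wx": 0,"wy": 0,"wz": 0,"gripper": 4.5},
  {"x": 0,"y": 0,"z": -2,"wx": 0,"wy": 0,"wz": 0,"gripper": 4.5},
  {"x": 0,"y": 0,"z": -4,"wx": 0,"wy": 0,"wz": 0,"gripper": 4.5},
  {"x": 0,"y": 0,"z": -2,"wx": 0,"wy": 0,"wz": 0,"gripper": 4.5},
  {"x": 0,"y": 0,"z": 0,"wx": 0,"wy": 0,"wz": 0,"gripper": 4.5},
  {"x": 0,"y": 0,"z": 0,"wx": 0,"wy": 0,"wz": 0,"gripper": 4.5},
])

```text
time_s: 15.1
position: [0.661, 0.1623, 0.2795]
tool_rot: [[1.0, 0.0, -0.0], [0.0, -1.0, 0.0], [-0.0, -0.0, -1.0]]
ft_force: [-0.6, 0.2, 0.1]
grip_width: 0.0453
```

```bash
python3 snap.py q2; python3 bore.py q2 .6613 .1617 .032; python3 - <<'E'
from meas import *
d=pickle.load(open("q2.pkl","rb"));print(proj(d,[[.6613,.1617,.006],[.6613,.1617,.018]]))
cv2.imwrite("pics/q2c.png",cv2.resize(d["color"][110:310,140:420],(700,500),interpolation=cv2.INTER_CUBIC))
E
```

```text
15.15 [0.6609 0.1623 0.2786] [[1.0, -0.0, -0.0019], [-0.0, -1.0, -0.0001], [-0.0019, 0.0001, -1.0]] 0.76
(np.float64(278.3066666666667), np.float64(216.52)) 75 13 22 11 20 [[0.6618 0.1627 0.032 ]]
[[277.68253667 207.03567183]
 [277.65137926 211.78112491]]
```

View pics/q2c.png

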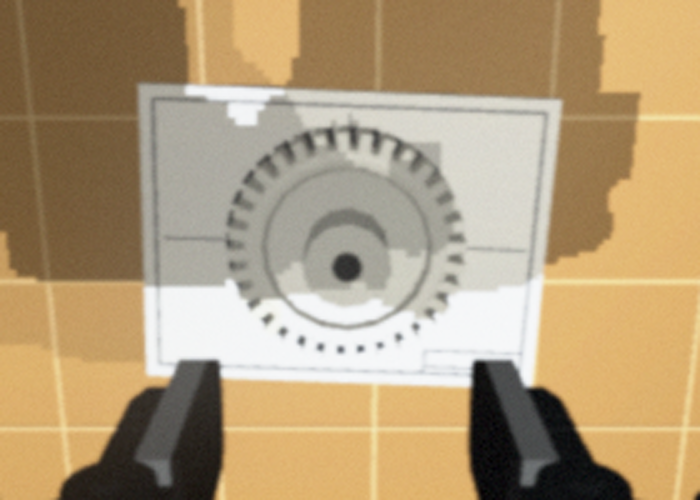

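Request:
step_arm([
  {"x": -2,"y": 1,"z": 0,"wx": 0,"wy": 0,"wz": 0,"gripper": 4},
  {"x": -4,"y": 2,"z": 0,"wx": 0,"wy": 0,"wz": 0,"gripper": 4},
  {"x": -4,"y": 2,"z": 0,"wx": 0,"wy": 0,"wz": 0,"gripper": 4},
  {"x": -4,"y": 2,"z": 0,"wx": 0,"wy": 0,"wz": 0,"gripper": 4},
  {"x": -4,"y": 1.9,"z": 0,"wx": 0,"wy": 0,"wz": 0,"gripper": 4},
  {"x": 0,"y": 0,"z": 1,"wx": 0,"wy": 0,"wz": -0.14,"gripper": 4},
  {"x": 0,"y": 0,"z": 1.5,"wx": 0,"wy": 0,"wz": -0.14,"gripper": 4},
  {"x": 0,"y": 0,"z": 1.5,"wx": 0,"wy": 0,"wz": -0.13,"gripper": 4},
  {"x": 0,"y": 0,"z": 0,"wx": 0,"wy": 0,"wz": 0,"gripper": 4},
  {"x": 0,"y": 0,"z": 0,"wx": 0,"wy": 0,"wz": 0,"gripper": 4},
  {"x": 0,"y": 0,"z": 0,"wx": 0,"wy": 0,"wz": 0,"gripper": 4},
])

```text
time_s: 16.25
position: [0.4813, 0.0733, 0.24]
tool_rot: [[0.918, 0.396, 0.0], [0.396, -0.918, -0.0], [0.0, 0.0, -1.0]]
ft_force: [-0.2, -0.4, -0.3]
grip_width: 0.04
```

```bash
python3 snap.py g4; python3 - <<'E'
from meas import *
d=pickle.load(open("g4.pkl","rb"));uv=proj(d,[[.480,.0725,.015]]);print(uv,blob(d,uv[0]).max(0),blob(d,uv[0]).min(0))
for s in (60,75): print(rect(d,uv[0],.013,s))
o=env.observe();R=o["tool_rot"];print("yaw",np.degrees(np.arctan2(R[1,0],R[0,0])))
E
```

```text
16.3 [0.4813 0.0733 0.2401] [[0.9179, 0.3969, 0.0006], [0.3969, -0.9179, -0.0], [0.0006, 0.0003, -1.0]] 0.56
[[275.18266229 228.63142289]] [295 297] [242 154]
(array([480.3,  71.3]), array([92.5, 24.5]), -66.7)
(array([476.5,  69.2]), array([93.2, 32.7]), -66.4)
yaw 23.382240892152637
```

Large gear: bore at (278.3,216.5), centred on the lines to better than 1 mm and lying flat. I'll check the link's eye bores before gripping.

```bash
python3 bore.py g4 .4931 .0417 .016;python3 bore.py g4 .4669 .1023 .016
```

```text
(np.float64(275.06666666666666), np.float64(280.2583333333333)) 120 10 22 13 24 [[0.4935 0.0408 0.016 ]]
(np.float64(274.9569892473118), np.float64(177.0752688172043)) 186 10 24 10 24 [[0.4673 0.1019 0.016 ]]
```

Request:
step_arm([
  {"x": -0.16,"y": 0.14,"z": 2,"wx": 0,"wy": 0,"wz": 0,"gripper": 4},
  {"x": 0,"y": 0,"z": 2.5,"wx": 0,"wy": 0,"wz": 0,"gripper": 4},
  {"x": 0,"y": 0,"z": 1.1,"wx": 0,"wy": 0,"wz": 0,"gripper": 4},
  {"x": 0,"y": 0,"z": 0,"wx": 0,"wy": 0,"wz": 0,"gripper": 3},
  {"x": 0,"y": 0,"z": 0,"wx": 0,"wy": 0,"wz": 0,"gripper": 2},
  {"x": 0,"y": 0,"z": 0,"wx": 0,"wy": 0,"wz": 0,"gripper": 0.7},
  {"x": 0,"y": 0,"z": 0,"wx": 0,"wy": 0,"wz": 0,"gripper": 0.7},
  {"x": 0,"y": 0,"z": 0,"wx": 0,"wy": 0,"wz": 0,"gripper": 0.7},
  {"x": 0,"y": 0,"z": 0,"wx": 0,"wy": 0,"wz": 0,"gripper": 0.7},
], newtons=40)

```text
time_s: 17.2
position: [0.4805, 0.0714, 0.1847]
tool_rot: [[0.917, 0.399, 0.002], [0.399, -0.917, -0.0], [0.002, 0.001, -1.0]]
ft_force: [-1.2, 0.6, 6.8]
grip_width: 0.0123
```

Request:
step_arm([
  {"x": 0,"y": 0,"z": -1.5,"wx": 0,"wy": 0,"wz": 0,"gripper": 0.7},
  {"x": 0,"y": 0,"z": -4,"wx": 0,"wy": 0,"wz": 0,"gripper": 0.7},
  {"x": 0,"y": 1,"z": -3.5,"wx": 0,"wy": 0,"wz": 0,"gripper": 0.7},
  {"x": 0.5,"y": 4,"z": 0,"wx": 0,"wy": 0,"wz": 0,"gripper": 0.7},
  {"x": 0.5,"y": 4,"z": 0,"wx": 0,"wy": 0,"wz": 0,"gripper": 0.7},
  {"x": 0.5,"y": 4,"z": 0,"wx": 0,"wy": 0,"wz": 0,"gripper": 0.7},
  {"x": 0.5,"y": 4,"z": 0,"wx": 0,"wy": 0,"wz": 0,"gripper": 0.7},
  {"x": 0.5,"y": 4,"z": 0,"wx": 0,"wy": 0,"wz": 0,"gripper": 0.7},
  {"x": 0.5,"y": 4,"z": 0,"wx": 0,"wy": 0,"wz": 0,"gripper": 0.7},
  {"x": 0.5,"y": 4,"z": 0,"wx": 0,"wy": 0,"wz": 0,"gripper": 0.7},
  {"x": 0.5,"y": 4,"z": 0,"wx": 0,"wy": 0,"wz": 0,"gripper": 0.7},
  {"x": 0,"y": 0,"z": 0,"wx": 0,"wy": 0,"wz": 0,"gripper": 0.7},
  {"x": 0,"y": 0,"z": 0,"wx": 0,"wy": 0,"wz": 0,"gripper": 0.7},
])

```text
time_s: 18.5
position: [0.6484, -0.2158, 0.2734]
tool_rot: [[0.918, 0.398, -0.001], [0.398, -0.918, 0.001], [-0.0, -0.001, -1.0]]
ft_force: [-0.7, -0.2, 0.5]
grip_width: 0.0121
```

```bash
python3 snap.py p3; python3 - <<'E'
from meas import *
d=pickle.load(open("p3.pkl","rb"));uv=proj(d,[[.655,-.149,.006],[.625,-.13,.006]]);print(uv)
for s in (50,60,75): print(rect(d,uv[1],.006,s))
E
```

```text
18.55 [ 0.6482 -0.2149  0.2736] [[0.9171, 0.3986, -0.0007], [0.3986, -0.9171, 0.0006], [-0.0004, -0.0008, -1.0]] 1.03
[[325.94542861 125.90207013]
 [297.20066295  79.89426033]]
(array([ 654.7, -219.9]), array([226.6, 120.8]), 88.9)
(array([ 654.6, -219.8]), array([226.6, 120.9]), 88.8)
(array([ 654.4, -219.8]), array([226.9, 121.4]), 88.7)
```

View pics/p3.png

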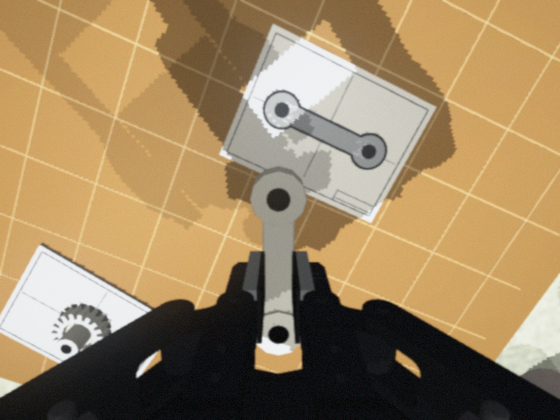

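The printed eyes are at (282,110) and (369,151). The held link's eyes are at (278,199) and (278,334), and it hangs level.

```bash
python3 - <<'E'
from meas import *
d=pickle.load(open("p3.pkl","rb"));g=cv2.cvtColor(d["color"],cv2.COLOR_BGR2GRAY)
def b(u,v,z,k=13,t=75):
    ys,xs=np.where(g[v-k:v+k,u-k:u+k]<t);p=ray(d,(xs.mean()+u-k,ys.mean()+v-k),z)[0];print(len(xs),p.round(4));return p
def show(a,c):
    e=c-a;print("mid",((a+c)/2).round(4),"len",np.linalg.norm(e).round(4),"ang",np.degrees(np.arctan2(e[1],e[0])).round(2))
show(b(282,110,.006,9,90),b(369,151,.006,9,90)); show(b(278,199,.104),b(278,334,.104,9))
# card corners
c=np.float32([[273,25],[436,106],[372,221],[221,155]]);print(ray(d,c,.006).round(4),ray(d,c,.006).mean(0))
E
```

```text
114 [ 0.6229 -0.1512  0.006 ]
146 [ 0.6894 -0.1527  0.006 ]
mid [ 0.6562 -0.152   0.006 ] len 0.0665 ang -1.29
398 [ 0.6352 -0.1852  0.104 ]
254 [ 0.6617 -0.2466  0.104 ]
mid [ 0.6485 -0.2159  0.104 ] len 0.0668 ang -66.66
[[ 0.5977 -0.1065  0.006 ]
 [ 0.7169 -0.1081  0.006 ]
 [ 0.7156 -0.197   0.006 ]
 [ 0.5965 -0.1958  0.006 ]] [ 0.65669395 -0.15185372  0.006     ]
```

Request:
step_arm([
  {"x": 0,"y": 0,"z": 0,"wx": 0,"wy": 0,"wz": -0.1425,"gripper": 0.7},
  {"x": 0,"y": 0,"z": 0,"wx": 0,"wy": 0,"wz": -0.1425,"gripper": 0.7},
  {"x": 0,"y": 0,"z": 0,"wx": 0,"wy": 0,"wz": -0.1425,"gripper": 0.7},
  {"x": 0,"y": 0,"z": 0,"wx": 0,"wy": 0,"wz": -0.1425,"gripper": 0.7},
  {"x": 0,"y": 0,"z": 0,"wx": 0,"wy": 0,"wz": -0.1425,"gripper": 0.7},
  {"x": 0,"y": 0,"z": 0,"wx": 0,"wy": 0,"wz": -0.1425,"gripper": 0.7},
  {"x": 0,"y": 0,"z": 0,"wx": 0,"wy": 0,"wz": -0.1425,"gripper": 0.7},
  {"x": 0,"y": 0,"z": 0,"wx": 0,"wy": 0,"wz": -0.1425,"gripper": 0.7},
  {"x": 3,"y": 0.3,"z": 1,"wx": 0,"wy": 0,"wz": 0,"gripper": 0.7},
  {"x": 3.3,"y": 0.3,"z": 1.5,"wx": 0,"wy": 0,"wz": 0,"gripper": 0.7},
  {"x": 0,"y": 0,"z": 1.5,"wx": 0,"wy": 0,"wz": 0,"gripper": 0.7},
  {"x": 0,"y": 0,"z": 1,"wx": 0,"wy": 0,"wz": 0,"gripper": 0.7},
  {"x": 0,"y": 0,"z": 0,"wx": 0,"wy": 0,"wz": 0,"gripper": 0.7},
  {"x": 0,"y": 0,"z": 0,"wx": 0,"wy": 0,"wz": 0,"gripper": 0.7},
  {"x": 0,"y": 0,"z": 0,"wx": 0,"wy": 0,"wz": 0,"gripper": 0.7},
])

```text
time_s: 20.05
position: [0.6558, -0.1529, 0.2247]
tool_rot: [[0.021, 1.0, 0.001], [1.0, -0.021, -0.001], [-0.001, 0.001, -1.0]]
ft_force: [0.0, -0.0, -1.1]
grip_width: 0.0122
```

```bash
python3 snap.py p4; python3 - <<'E'
from meas import *
d=pickle.load(open("p4.pkl","rb"));o=env.observe();R=o["tool_rot"];print("yaw",np.degrees(np.arctan2(R[1,0],R[0,0])),o["q"])
E
```

```text
20.1 [ 0.6558 -0.1529  0.2246] [[0.0214, 0.9998, 0.0013], [0.9998, -0.0214, -0.0006], [-0.0006, 0.0013, -1.0]] 0.16
yaw 88.77327129519405 [-2.31730254e+01  4.30326683e+01  6.64296320e+01 -1.68787168e-03
  7.04564666e+01 -1.11945754e+02]
```

Request:
step_arm([
  {"x": 0.1,"y": 0,"z": 1.5,"wx": 0,"wy": 0,"wz": 0,"gripper": 0.7},
  {"x": 0,"y": 0,"z": 1.5,"wx": 0,"wy": 0,"wz": 0,"gripper": 0.7},
  {"x": 0,"y": 0,"z": 0.3,"wx": 0,"wy": 0,"wz": 0,"gripper": 0.7},
  {"x": 0,"y": 0,"z": 0.2,"wx": 0,"wy": 0,"wz": 0,"gripper": 0.7},
  {"x": 0,"y": 0,"z": 0,"wx": 0,"wy": 0,"wz": 0,"gripper": 0.7},
  {"x": 0,"y": 0,"z": 0,"wx": 0,"wy": 0,"wz": 0,"gripper": 0.7},
])

```text
time_s: 20.7
position: [0.656, -0.1516, 0.1892]
tool_rot: [[0.021, 1.0, 0.001], [1.0, -0.021, -0.0], [-0.0, 0.001, -1.0]]
ft_force: [1.0, 0.5, -0.1]
grip_width: 0.012
```

Request:
step_arm([
  {"x": 0,"y": 0,"z": 0.1,"wx": 0,"wy": 0,"wz": 0,"gripper": 0.7},
  {"x": 0,"y": 0,"z": 0.1,"wx": 0,"wy": 0,"wz": 0,"gripper": 0.7},
  {"x": 0,"y": 0,"z": 0,"wx": 0,"wy": 0,"wz": 0,"gripper": 0.7},
  {"x": 0,"y": 0,"z": 0,"wx": 0,"wy": 0,"wz": 0,"gripper": 0.7},
])

```text
time_s: 21.1
position: [0.6559, -0.1515, 0.1886]
tool_rot: [[0.021, 1.0, 0.002], [1.0, -0.021, -0.001], [-0.001, 0.002, -1.0]]
ft_force: [-3.5, 0.7, 11.7]
grip_width: 0.0125
```

Request:
step_arm([
  {"x": 0,"y": 0,"z": 0,"wx": 0,"wy": 0,"wz": 0,"gripper": 1.8},
  {"x": 0,"y": 0,"z": 0,"wx": 0,"wy": 0,"wz": 0,"gripper": 2.6},
  {"x": 0,"y": 0,"z": 0,"wx": 0,"wy": 0,"wz": 0,"gripper": 3.5},
  {"x": 0,"y": 0,"z": -0.5,"wx": 0,"wy": 0,"wz": 0,"gripper": 3.5},
  {"x": 0,"y": 0,"z": -2,"wx": 0,"wy": 0,"wz": 0,"gripper": 4},
  {"x": 0,"y": 0,"z": -4,"wx": 0,"wy": 0,"wz": 0,"gripper": 5},
  {"x": 0,"y": 0,"z": -3,"wx": 0,"wy": 0,"wz": 0,"gripper": 7},
  {"x": 0,"y": 0,"z": 0,"wx": 0,"wy": 0,"wz": 0,"gripper": 8.5},
  {"x": 0,"y": 0,"z": 0,"wx": 0,"wy": 0,"wz": 0,"gripper": 8.5},
])

```text
time_s: 22.0
position: [0.6557, -0.1514, 0.2822]
tool_rot: [[0.021, 1.0, 0.001], [1.0, -0.021, -0.0], [-0.0, 0.001, -1.0]]
ft_force: [-0.3, 0.0, -0.1]
grip_width: 0.0847
```

```bash
python3 snap.py q3; python3 bore.py q3 .6231 -.1512 .020; python3 bore.py q3 .6895 -.1526 .020
python3 - <<'E'
from meas import *
d=pickle.load(open("q3.pkl","rb"));uv=proj(d,[[.6563,-.1519,.006]])[0];print(uv)
cv2.imwrite("pics/q3c.png",cv2.resize(d["color"][90:330,120:440],(720,540),interpolation=cv2.INTER_CUBIC))
E
```

```text
22.05 [ 0.6556 -0.1514  0.2811] [[0.0207, 0.9998, -0.0011], [0.9998, -0.0207, 0.0005], [0.0005, -0.0011, -1.0]] 1.07
(np.float64(278.0674157303371), np.float64(164.19101123595505)) 89 10 20 10 20 [[ 0.6222 -0.1519  0.02  ]]
(np.float64(278.5098039215686), np.float64(252.72549019607845)) 102 10 30 0 20 [[ 0.6881 -0.153   0.02  ]]
[278.97826217 206.19325877]
```

View pics/q3c.png

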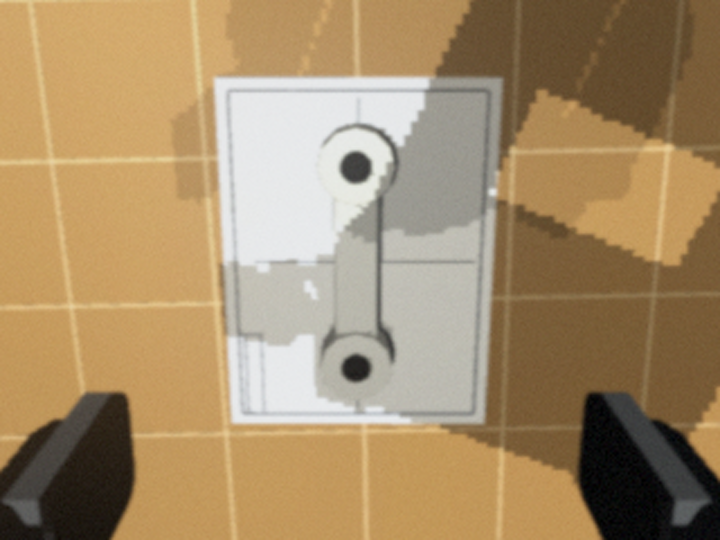

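The link lies on its outline: eyes at (278,164) and (278.5,253) in the full frame, within about 1 mm of the lines, turned as drawn. Now the holder.

Request:
step_arm([
  {"x": 0.7,"y": -2,"z": 0,"wx": 0,"wy": 0,"wz": 0,"gripper": 8.5},
  {"x": 1.4,"y": -3.8,"z": 0,"wx": 0,"wy": 0,"wz": 0,"gripper": 8.5},
  {"x": 1.4,"y": -3.8,"z": 0,"wx": 0,"wy": 0,"wz": 0,"gripper": 8.5},
  {"x": 1.4,"y": -3.8,"z": 0,"wx": 0,"wy": 0,"wz": 0,"gripper": 8.5},
  {"x": 1.4,"y": -3.8,"z": 0,"wx": 0,"wy": 0,"wz": 0,"gripper": 8.5},
  {"x": 1.4,"y": -3.8,"z": 0,"wx": 0,"wy": 0,"wz": 0,"gripper": 8.5},
  {"x": 0.3,"y": -1.6,"z": 0,"wx": 0,"wy": 0,"wz": 0,"gripper": 8.5},
  {"x": 0,"y": 0,"z": 0,"wx": 0,"wy": 0,"wz": 0,"gripper": 8.5},
  {"x": 0,"y": 0,"z": 0,"wx": 0,"wy": 0,"wz": 0,"gripper": 8.5},
  {"x": 0,"y": 0,"z": 0,"wx": 0,"wy": 0,"wz": 0,"gripper": 8.5},
])

```text
time_s: 23.05
position: [0.4325, -0.0672, 0.2814]
tool_rot: [[0.021, 1.0, 0.0], [1.0, -0.021, -0.0], [-0.0, 0.0, -1.0]]
ft_force: [0.2, -0.1, -0.6]
grip_width: 0.0848
```

```bash
python3 snap.py g5; python3 - <<'E'
from meas import *
d=pickle.load(open("g5.pkl","rb"));uv=proj(d,[[.431,-.067,.019]])[0];print(uv)
# bright top: fit rect at z=.019 for a few masks
for s in (30,45,60): print(rect(d,uv,.012,s),rect(d,uv,.019,s))
g=cv2.cvtColor(d["color"],cv2.COLOR_BGR2GRAY)
u,v=uv.astype(int);cv2.imwrite("pics/g5c.png",cv2.resize(d["color"][v-100:v+100,u-130:u+130],(780,600),interpolation=cv2.INTER_CUBIC))
E
```

```text
23.1 [ 0.4324 -0.0672  0.2814] [[0.021, 0.9998, 0.0], [0.9998, -0.021, 0.0], [0.0, 0.0, -1.0]] 0.33
[279.87563045 209.11304092]
(array([432.4, -69.3]), array([65.3, 54.7]), 0.5) (array([430.4, -69.2]), array([63.4, 53.1]), 0.5)
(array([432.4, -68.8]), array([66.1, 55.9]), 1.2) (array([430.3, -68.8]), array([64.2, 54.3]), 1.2)
(array([432.5, -69. ]), array([66.6, 55.8]), 0.8) (array([430.4, -68.9]), array([64.7, 54.2]), 0.8)
```

View pics/g5c.png

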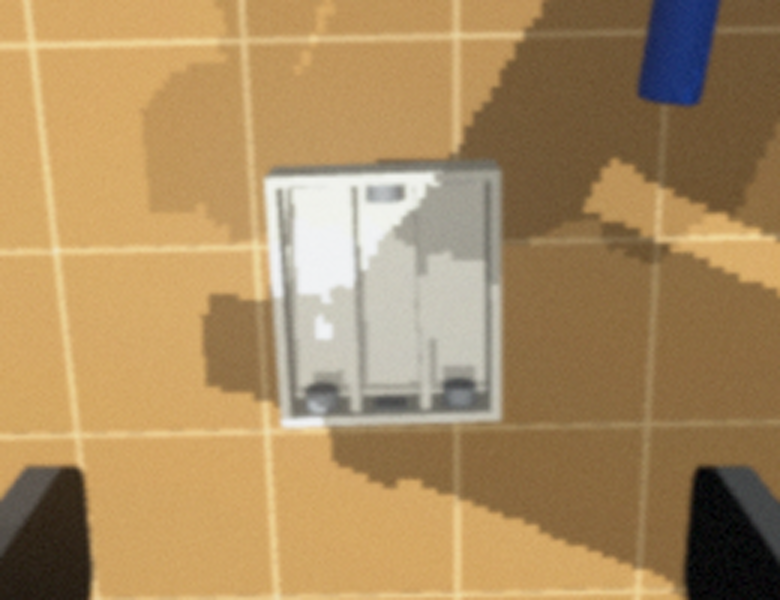

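Holder in the crop: top-face corners about (266,178), (500,171), (500,415) and (284,423). The bays run up the image (world x), and it is turned slightly.

```bash
python3 - <<'E'
from meas import *
d=pickle.load(open("g5.pkl","rb"))
c=np.float32([[266,178],[500,171],[500,415],[284,423]])/3+[149,109]
p=ray(d,c,.019);print(p.round(4),p.mean(0).round(4))
ang=lambda e:np.degrees(np.arctan2(e[1],e[0]))
for a,b in((0,3),(1,2),(0,1),(3,2)): e=p[b]-p[a];print(np.linalg.norm(e).round(4),ang(e).round(1))
E
```

```text
[[ 0.401  -0.0955  0.019 ]
 [ 0.4006 -0.0418  0.019 ]
 [ 0.461  -0.0412  0.019 ]
 [ 0.462  -0.0944  0.019 ]] [ 0.4312 -0.0682  0.019 ]
0.0609 1.0
0.0604 0.5
0.0537 90.5
0.0532 91.0
```

Request:
step_arm([
  {"x": -0.12,"y": -0.12,"z": 2,"wx": 0,"wy": 0,"wz": -0.035,"gripper": 8.5},
  {"x": 0,"y": 0,"z": 3,"wx": 0,"wy": 0,"wz": 0,"gripper": 8.5},
  {"x": 0,"y": 0,"z": 3,"wx": 0,"wy": 0,"wz": 0,"gripper": 8.5},
  {"x": 0,"y": 0,"z": 1.2,"wx": 0,"wy": 0,"wz": 0,"gripper": 8.5},
  {"x": 0,"y": 0,"z": 0.5,"wx": 0,"wy": 0,"wz": 0,"gripper": 8.5},
  {"x": 0,"y": 0,"z": 0,"wx": 0,"wy": 0,"wz": 0,"gripper": 8},
  {"x": 0,"y": 0,"z": 0,"wx": 0,"wy": 0,"wz": 0,"gripper": 7},
  {"x": 0,"y": 0,"z": 0,"wx": 0,"wy": 0,"wz": 0,"gripper": 6},
  {"x": 0,"y": 0,"z": 0,"wx": 0,"wy": 0,"wz": 0,"gripper": 4.7},
  {"x": 0,"y": 0,"z": 0,"wx": 0,"wy": 0,"wz": 0,"gripper": 4.7},
  {"x": 0,"y": 0,"z": 0,"wx": 0,"wy": 0,"wz": 0,"gripper": 4.7},
], newtons=35)

```text
time_s: 24.2
position: [0.4304, -0.068, 0.1857]
tool_rot: [[-0.014, 1.0, 0.002], [1.0, 0.014, -0.001], [-0.001, 0.002, -1.0]]
ft_force: [-1.3, -0.2, 7.0]
grip_width: 0.0523
```

Request:
step_arm([
  {"x": 0,"y": 0,"z": -1.5,"wx": 0,"wy": 0,"wz": 0,"gripper": 4.7},
  {"x": 0,"y": 0,"z": -4,"wx": 0,"wy": 0,"wz": 0,"gripper": 4.7},
  {"x": 0,"y": 0,"z": -4.5,"wx": 0,"wy": 0,"wz": 0,"gripper": 4.7},
  {"x": 1.5,"y": 0.7,"z": -3,"wx": 0,"wy": 0,"wz": 0,"gripper": 4.7},
  {"x": 3.75,"y": 1.85,"z": 0,"wx": 0,"wy": 0,"wz": 0,"gripper": 4.7},
  {"x": 3.75,"y": 1.85,"z": 0,"wx": 0,"wy": 0,"wz": 0,"gripper": 4.7},
  {"x": 3.75,"y": 1.85,"z": 0,"wx": 0,"wy": 0,"wz": 0,"gripper": 4.7},
  {"x": 3.75,"y": 1.85,"z": 0,"wx": 0,"wy": 0,"wz": 0,"gripper": 4.7},
  {"x": 3.75,"y": 1.85,"z": 0,"wx": 0,"wy": 0,"wz": 0,"gripper": 4.7},
  {"x": 3.75,"y": 1.85,"z": 0,"wx": 0,"wy": 0,"wz": 0,"gripper": 4.7},
  {"x": 3.75,"y": 1.85,"z": 0,"wx": 0,"wy": 0,"wz": 0,"gripper": 4.7},
  {"x": 3.75,"y": 1.85,"z": 0,"wx": 0,"wy": 0,"wz": 0,"gripper": 4.7},
  {"x": 3.75,"y": 1.85,"z": 0,"wx": 0,"wy": 0,"wz": 0,"gripper": 4.7},
  {"x": 2.2,"y": 1.2,"z": 0,"wx": 0,"wy": 0,"wz": 0,"gripper": 4.7},
  {"x": 0,"y": 0,"z": 0,"wx": 0,"wy": 0,"wz": 0,"gripper": 4.7},
  {"x": 0,"y": 0,"z": 0,"wx": 0,"wy": 0,"wz": 0,"gripper": 4.7},
  {"x": 0,"y": 0,"z": 0,"wx": 0,"wy": 0,"wz": 0,"gripper": 4.7},
])

```text
time_s: 25.9
position: [0.6102, 0.3083, 0.315]
tool_rot: [[-0.013, 1.0, -0.0], [1.0, 0.013, -0.0], [-0.0, -0.0, -1.0]]
ft_force: [0.2, 0.2, -0.1]
grip_width: 0.0525
```

```bash
python3 snap.py p5; python3 - <<'E'
from meas import *
d=pickle.load(open("p5.pkl","rb"));uv=proj(d,[[.561,.368,.006],[.515,.39,.006]]);print(uv)
for s in (45,60,75): print(rect(d,uv[1],.006,s))
o=env.observe();R=o["tool_rot"];print("yaw",np.degrees(np.arctan2(R[1,0],R[0,0])))
E
```

```text
25.95 [0.6103 0.3082 0.3151] [[-0.0132, 0.9999, -0.0001], [0.9999, 0.0132, -0.0001], [-0.0001, -0.0001, -1.0]] 0.25
[[354.336813   136.81581267]
 [387.50848341  76.21648043]]
(array([623.5, 263.9]), array([292.1, 252.1]), 87.7)
(array([623.7, 264.1]), array([293. , 252.3]), 87.8)
(array([623.5, 264.1]), array([293.3, 252.8]), 87.8)
yaw 90.75379529061703
```

View pics/p5.png

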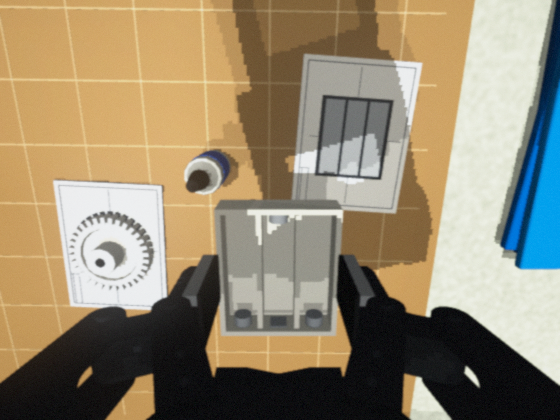

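Card corners at about (304,54), (421,63) and (396,213); printed outline corners at (322,95), (392,99), (382,179) and (315,175). The bottle is at (207,175) and has not moved. I'll measure the outline from its dark line.

```bash
python3 - <<'E'
from meas import *
d=pickle.load(open("p5.pkl","rb"));g=cv2.cvtColor(d["color"],cv2.COLOR_BGR2GRAY)
for t in (70,85,100):
    m=np.zeros_like(g);m[85:192,308:400]=(g[85:192,308:400]<t)*255
    n,l,s,_=cv2.connectedComponentsWithStats(m);k=1+s[1:,4].argmax()
    ys,xs=np.where(l==k);P=ray(d,np.c_[xs,ys],.006)[:,:2]
    print(t,s[k],cv2.minAreaRect((P*1000).astype(np.float32)))
c=ray(d,np.float32([[304,54],[421,63],[396,213]]),.006);print(c.round(4),((c[0]+c[2])/2).round(4),((np.array([0,0,0])+np.degrees(np.arctan2(*(c[2]-c[1])[[1,0]])))[0]).round(2),np.linalg.norm(c[2]-c[1]),np.linalg.norm(c[0]-c[1]))
# held holder: z of top
z=.3151-.1857+.019
c=ray(d,np.float32([[218,203],[340,204],[335,332],[223,333]]),z);print(c.round(4),c.mean(0).round(4))
E
```

```text
70 [318  96  75  73 561] ((557.7322998046875, 366.9222412109375), (54.56001281738281, 53.378021240234375), 86.42405700683594)
85 [316  95  77  84 914] ((562.2576904296875, 366.55291748046875), (55.04154968261719, 62.984073638916016), 86.65888214111328)
100 [ 315   95   78   84 1321] ((562.2178955078125, 366.63275146484375), (55.335147857666016, 63.525936126708984), 86.81548309326172)
[[0.5001 0.3253 0.006 ]
 [0.5053 0.4145 0.006 ]
 [0.6248 0.4087 0.006 ]] [0.5625 0.367  0.006 ] -2.77 0.1196807699858279 0.08930902351771325
[[0.5775 0.2816 0.1484]
 [0.5773 0.3324 0.1484]
 [0.6397 0.3341 0.1484]
 [0.6409 0.2816 0.1484]] [0.6089 0.3074 0.1484]
```

Request:
step_arm([
  {"x": 0,"y": 0,"z": 0,"wx": 0,"wy": 0,"wz": 0.067,"gripper": 4.7},
  {"x": 2.8,"y": -2.5,"z": 0,"wx": 0,"wy": 0,"wz": 0,"gripper": 4.7},
  {"x": 2.8,"y": -2.6,"z": 0,"wx": 0,"wy": 0,"wz": 0,"gripper": 4.7},
  {"x": 0,"y": 0,"z": 2,"wx": 0,"wy": 0,"wz": 0,"gripper": 4.7},
  {"x": 0,"y": 0,"z": 3,"wx": 0,"wy": 0,"wz": 0,"gripper": 4.7},
  {"x": 0,"y": 0,"z": 3,"wx": 0,"wy": 0,"wz": 0,"gripper": 4.7},
  {"x": 0,"y": 0,"z": 2,"wx": 0,"wy": 0,"wz": 0,"gripper": 4.7},
  {"x": 0,"y": 0,"z": 0,"wx": 0,"wy": 0,"wz": 0,"gripper": 4.7},
  {"x": 0,"y": 0,"z": 0,"wx": 0,"wy": 0,"wz": 0,"gripper": 4.7},
  {"x": 0,"y": 0,"z": 0,"wx": 0,"wy": 0,"wz": 0,"gripper": 4.7},
])

```text
time_s: 26.95
position: [0.5629, 0.3676, 0.2166]
tool_rot: [[0.053, 0.999, 0.003], [0.999, -0.053, 0.001], [0.001, 0.003, -1.0]]
ft_force: [-0.1, -0.4, -0.1]
grip_width: 0.0521
```

```bash
python3 snap.py p6; python3 - <<'E'
from h import *
o=env.observe();R=o["tool_rot"];print("yaw",np.degrees(np.arctan2(R[1,0],R[0,0])),R.T@(np.array([.5623,.3667,.189])-o["position"])*100)
E
```

```text
27.0 [0.5628 0.3676 0.2165] [[0.053, 0.9986, 0.0026], [0.9986, -0.0531, 0.0011], [0.0013, 0.0026, -1.0]] 0.23
yaw 86.95916698797427 [-0.09820583 -0.05190324  2.75237561]
```

Request:
step_arm([
  {"x": -0.1,"y": -0.05,"z": 1.5,"wx": 0,"wy": 0,"wz": 0,"gripper": 4.7},
  {"x": 0,"y": 0,"z": 0.7,"wx": 0,"wy": 0,"wz": 0,"gripper": 4.7},
  {"x": 0,"y": 0,"z": 0.3,"wx": 0,"wy": 0,"wz": 0,"gripper": 4.7},
  {"x": 0,"y": 0,"z": 0.1,"wx": 0,"wy": 0,"wz": 0,"gripper": 4.7},
  {"x": 0,"y": 0,"z": 0,"wx": 0,"wy": 0,"wz": 0,"gripper": 4.7},
  {"x": 0,"y": 0,"z": 0,"wx": 0,"wy": 0,"wz": 0,"gripper": 4.7},
])

```text
time_s: 27.6
position: [0.562, 0.3668, 0.1897]
tool_rot: [[0.053, 0.999, 0.001], [0.999, -0.053, 0.0], [0.0, 0.001, -1.0]]
ft_force: [-0.8, -2.0, 5.6]
grip_width: 0.0522
```

Request:
step_arm([
  {"x": 0,"y": 0,"z": 0.05,"wx": 0,"wy": 0,"wz": 0,"gripper": 4.7},
  {"x": 0,"y": 0,"z": 0,"wx": 0,"wy": 0,"wz": 0,"gripper": 4.7},
])

```text
time_s: 27.8
position: [0.562, 0.3669, 0.1897]
tool_rot: [[0.053, 0.999, 0.001], [0.999, -0.053, 0.0], [0.0, 0.001, -1.0]]
ft_force: [-2.4, -0.7, 9.0]
grip_width: 0.0524
```

Firm contact. Releasing, lifting clear and checking.

Request:
step_arm([
  {"x": 0,"y": 0,"z": 0,"wx": 0,"wy": 0,"wz": 0,"gripper": 5.8},
  {"x": 0,"y": 0,"z": 0,"wx": 0,"wy": 0,"wz": 0,"gripper": 6.5},
  {"x": 0,"y": 0,"z": 0,"wx": 0,"wy": 0,"wz": 0,"gripper": 7},
  {"x": 0,"y": 0,"z": -0.5,"wx": 0,"wy": 0,"wz": 0,"gripper": 7},
  {"x": 0,"y": 0,"z": -2,"wx": 0,"wy": 0,"wz": 0,"gripper": 7},
  {"x": 0,"y": 0,"z": -4,"wx": 0,"wy": 0,"wz": 0,"gripper": 7},
  {"x": 0,"y": 0,"z": -4,"wx": 0,"wy": 0,"wz": 0,"gripper": 7},
  {"x": 0,"y": 0,"z": -2,"wx": 0,"wy": 0,"wz": 0,"gripper": 7},
  {"x": 0,"y": 0,"z": 0,"wx": 0,"wy": 0,"wz": 0,"gripper": 7},
  {"x": 0,"y": 0,"z": 0,"wx": 0,"wy": 0,"wz": 0,"gripper": 7},
])

```text
time_s: 28.8
position: [0.5618, 0.3667, 0.3127]
tool_rot: [[0.053, 0.999, -0.001], [0.999, -0.053, -0.0], [-0.0, -0.001, -1.0]]
ft_force: [-0.3, -0.9, 0.1]
grip_width: 0.07
```

```bash
python3 snap.py q5; python3 - <<'E'
from h import *
import pickle
d=pickle.load(open("q5.pkl","rb"))
S=env.get_image("scene")["color"]
u,v=proj(d,[.5623,.3667,.006])[0].astype(int);print(u,v)
a=cv2.resize(d["color"][v-100:v+100,u-130:u+130],(468,360),interpolation=cv2.INTER_CUBIC)
cv2.imwrite("pics/fin.png",np.hstack([np.vstack([a,np.zeros((240,468,3),np.uint8)])[:0] if 0 else a, cv2.resize(S[140:290,80:450],(332,360))]) if 0 else np.vstack([cv2.resize(a,(455,350)),cv2.resize(S[150:275,90:450],(455,240),interpolation=cv2.INTER_CUBIC)]))
c=[[.5623,.3667,.006]];print(proj(d,c))
E
```

```text
28.85 [0.5618 0.3667 0.3118] [[0.0528, 0.9986, -0.0021], [0.9986, -0.0528, -0.0009], [-0.001, -0.0021, -1.0]] 0.78
279 196
[[279.39225972 196.42188091]]
```

View pics/fin.png

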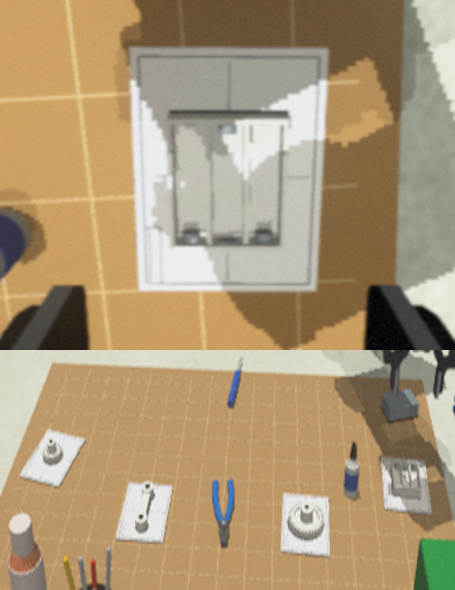

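The holder lies square on its card: its centre is at about (229,181) in the crop, and the centre lines cross at (228,178). In the scene view all four parts lie flat on their cards, and the cutters and bottle are where they were.

```bash
python3 -c "
from rig import env
print(env.close_job())"
```

```text
the job is handed in; nothing more can be done
None
```

All four parts are on their drawing cards and the job is handed in, at about 29 s of the 93 s allowed. I placed them in this order: small gear, large gear, link arm, battery holder. Each was lowered until light contact (about 5–12 N) before I released it.

- **Small and large gear:** both sit flat with the hub up, within about 1 mm of the card's centre lines.
- **Link arm:** it is turned as drawn, to about 1°. It lies roughly 0.5–1 mm off its outline, sideways and lengthwise; I left it there as acceptable.
- **Battery holder:** it is square to its outline and within about 1–2 mm. Two checks of how it sat in the jaws disagreed by about 1–2 mm, but the last wrist picture shows it centred on the card.
- **Cutters and bottle:** both look unmoved in the last scene view; I compared them by eye, without measuring.

The first three move calls were refused because a row must carry all seven values, so nothing moved. No other check failed.

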